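# Gauge the well in the heating block and set the probe's stop collar

### The arm

A 6-joint arm with a two-finger parallel gripper is mounted at the origin on a cart in front of the work surface, level with it; the furniture and walls round the work are solid. World frame = base frame: x ahead of the robot, y to its left, z up, the work surface at z = 0. Lengths are in mm, angles in rad, forces in N, time in s.
With the tool pointing down it reaches from about 350 to 975 mm from the base axis. Payload 7.1 kg.
Tool frame: the origin (TCP) lies between the finger pads; the fingertips stand 19 mm ahead of it and the grasp point (between the pads) is the TCP (ctrl.tcp_to_tips is the distance from the TCP to the fingertips, in mm); z points along the fingers, y is the line along which they close (so a half turn about z gives the same grasp; the last joint's range is limited). The gripper opens to 88 mm and grips with 3 to 60 N. Pads are 20 mm wide; open, the fingers measure 115 mm over their backs; the gripper's body (75 mm by 178 mm) begins 61 mm behind the grasp point.
Start: joints at [1.193, 0.423, 1.63, -0, 1.089, -0.019], TCP at [219.437, 585.194, 241.675] pointing down, gripper open.
Joint ranges: [-3, 3], [-0.9, 2.11], [0.09, 2.58], [-1.31, 4.45], [0.11, 2.69], [-2.54, 2.54]. Speed limits (rad/s): [2.39, 2.39, 3.01, 3.14, 3.14, 3.14].

### API

Orientations are given as a rotation vector (axis times angle).
In Python, from workcell import status, optics, ctrl gives the robot as it stands. The module is installed in compiled form; this text tells all that it offers.
- The arm moves only by the shell command python3 -m inch 'ROWS'. ROWS is JSON, a list that holds one entry, the list of rows, each a list of 7 numbers: the shift along the tool's x, y, z in mm, then the turn, a rotation vector about the tool's x, y, z in rad, then the opening in per cent of the stroke, from 0 (shut) to 100 (fully open). A call has 1 to 20 rows; each row is the pose to reach, as a shift and turn from the pose commanded when the call began, along the tool's axes at that moment; what a row does not reach only later rows make up. A row lasts 1/10 s, in which the tool goes at most 50 mm and 8.59 degrees, less where a joint would pass 70% of its speed; a pose out of reach is approached as far as the arm can. A call with a gripper value outside its range is refused whole. The fingers move at their own pace and stop on an object; the grip force is fixed at half the most. Time passes only in rows, so rows that repeat a pose let the fingers close. It gives the time, the measured TCP pose, the force, the opening and the grip force at its end, in the units of the state.
- status.get_obs(): the state, without advancing time (a new reading comes with each control period).
- optics.get_image(name): name is "scene" or "side" or "wrist"; returns a dict with "frame" (384x512x3 uint8, red, green, blue), "fx", "fy", "cx", "cy" (pixels), "rvec" (rotation vector, rad) and "tvec" (3), from world to camera coordinates, as OpenCV has them; the wrist camera has in their place "hand_eye" (4x4, takes a point from camera to tool coordinates, whose origin is the TCP and whose axes are the flange's). Camera axes: x right, y down, z forward; pixel columns grow to the right and rows downward; lengths in mm; the calibration is good to about 2 mm. A picture is of the moment at which its call begins: read the wrist's pose just before it. There is no depth.
- ctrl.close_job(): hands the job in; it is judged then, once.
The state is a dict: "t": time; "qpos": joint angles; "qvel": joint speeds; "joint_torque": joint torques, N m; "ee_pos": TCP position; "orientation": TCP orientation; "ft_force": force on the tool from outside, world axes, zero at the start; "moment": the same for the moment, N m; "width": finger opening in mm; "grasp_force": force on a finger pad.
Only numpy, scipy, OpenCV 4.12 (cv2) and the standard library are available. Lean on these libraries where they do the work, as an engineer would, in place of code of your own. Each camera call takes 0.05 s, during which the arm holds its last target. There are 200 camera calls.

### The job

Before the brittle probe goes into the heating block, find out how deep the bore is in the sleeve that sits in the block: take the steel depth rod from its stand, slide it gently down that bore until it bottoms (do not drop or ram it), and leave it standing there. Read the depth from the length that stays exposed, and slide the stop collar on the probe so that the distance from the probe's tip to the collar's near face is 5 mm less than the depth, so that the tip will hang just clear of the bottom. Leave everything else on the bench as it is.

Things in the scene. Friction and masses are not known exactly. Their poses are not given: they have to be found in the camera images.
- bore_mouth (a point): Centre of the top face of the aluminium sleeve that sits in the heating block, where its bore opens; z up. The sleeve is a fixed upright cylinder 36 mm across, its top 76 mm above the worktop. Its central blind bore is 12 mm wide and straight, with a flat floor somewhere between 35 and 68 mm down: how deep is not known and cannot be seen. Two spare sleeves, alike outside, stand on the bench behind.
- heating_block: Small white dry heating block with the sleeve in its top, fixed: 100 x 84 x 66 mm, origin under its centre, control panel on its -x side. The sleeve stands 10 mm proud of it.
- rod_head (a point): Middle of the grip head of the loose steel depth rod (0.12 kg, 130 mm overall). The head is a cylinder 18 mm across, 30 mm tall (15 mm above and below this point). Below it the shank: 10 mm across, 100 mm long, ringed every 10 mm from its tip. z runs from tip to head. At the start it stands loosely upright in rod_stand.
- rod_tip (a point): The very end of the depth rod's tapered nose (6 mm long, 4.4 mm across at the end), 115 mm below rod_head along the rod.
- rod_stand: Round black stand for the depth rod, fixed: 56 mm across the foot, 29 mm across above, 45 tall; a 12 mm hole, 35 mm deep, down its middle. Origin under its centre.
- probe_rest: The dark metal setting rest that carries the probe, fixed: 186 x 50 mm, 8 mm thick; origin on the worktop, 70 mm from the probe's tip towards its handle; x as for probe_tip. Tall fixed equipment stands near: a pump (354 mm tall) behind, about x 0.77, y 0.09, and a bottle stand (under 350 mm) to the right, about x 0.45, y -0.17, between the robot's start and the work: pass over it.
- probe_tip (a point): Tip of a white ceramic-sheathed temperature probe (8 mm across) that lies level, fixed on a dark metal setting rest (186 x 50 mm, fixed), its axis 32 mm above the worktop. x runs from the tip along the probe to its black handle. Its tip butts against an upright end plate (20 mm wide, 40 tall). A scale along the rest (tick every 5 mm, long ticks at 0, 50 and 100) starts level with the tip.
- stop_collar (a joint): Distance in m from the probe's tip to the near (tip-side) flat face of the dark steel stop collar that slides along the probe; it can move from 0 to 0.100 and takes about 3.5 N to slide, staying where it is left.
- collar_lug (a point): Middle of the upright grip lug of the stop collar, 52 mm above the worktop: a block 12 mm along the probe, 16 mm across it, its top 10 mm above this point; the collar ring below is 22 mm across and 14 mm long. The lug's middle lies 7 mm farther from the probe's tip than the collar's tip-side face.
- beaker: Bystander, loose: small glass beaker, 53 mm across, 68 tall; origin under its centre. Leave alone.
- vial: Bystander, loose: small white bottle with a green cap, 38 mm across, 66 tall; origin under its centre. Leave alone.
- tweezers: Bystander, loose: steel tweezers lying flat, 125 mm long; origin under its centre. Leave alone.
- lab_timer: Bystander, loose: square white timer, 66 x 66 x 20 mm; origin under its centre. Leave alone.
- marker: Bystander, loose: white marker pen with black cap lying down, 134 mm long; origin under its centre. Leave alone.

How it is judged (in metres and radians):
On the way, in this order (a step that is already met when the one before it is completed fails the run):
1. the depth rod stands released, upright and still on the floor of the bore (horizontal distance between rod_tip and bore_mouth below 0.006 m and z of rod_tip in the frame of bore_mouth below -0.032 m and angle between rod_head's own z axis and vertical below 0.15 rad and linear speed of depth_rod below 0.01 m/s and contact force between the fingers and depth_rod below 0.1 N), for 0.3 s.
2. the stop collar is at the depth less 5 mm (2.5 mm either way is always accepted) (((z of rod_tip in the frame of bore_mouth between -0.037 and -0.035 m and value of joint stop_collar between 0.0275 and 0.0345 m) or (z of rod_tip in the frame of bore_mouth between -0.039 and -0.037 m and value of joint stop_collar between 0.0295 and 0.0365 m) or (z of rod_tip in the frame of bore_mouth between -0.041 and -0.039 m and value of joint stop_collar between 0.0315 and 0.0385 m) or (z of rod_tip in the frame of bore_mouth between -0.043 and -0.041 m and value of joint stop_collar between 0.0335 and 0.0405 m) or (z of rod_tip in the frame of bore_mouth between -0.045 and -0.043 m and value of joint stop_collar between 0.0355 and 0.0425 m) or (z of rod_tip in the frame of bore_mouth between -0.047 and -0.045 m and value of joint stop_collar between 0.0375 and 0.0445 m) or (z of rod_tip in the frame of bore_mouth between -0.049 and -0.047 m and value of joint stop_collar between 0.0395 and 0.0465 m) or (z of rod_tip in the frame of bore_mouth between -0.051 and -0.049 m and value of joint stop_collar between 0.0415 and 0.0485 m) or (z of rod_tip in the frame of bore_mouth between -0.053 and -0.051 m and value of joint stop_collar between 0.0435 and 0.0505 m) or (z of rod_tip in the frame of bore_mouth between -0.055 and -0.053 m and value of joint stop_collar between 0.0455 and 0.0525 m) or (z of rod_tip in the frame of bore_mouth between -0.057 and -0.055 m and value of joint stop_collar between 0.0475 and 0.0545 m) or (z of rod_tip in the frame of bore_mouth between -0.059 and -0.057 m and value of joint stop_collar between 0.0495 and 0.0565 m) or (z of rod_tip in the frame of bore_mouth between -0.061 and -0.059 m and value of joint stop_collar between 0.0515 and 0.0585 m) or (z of rod_tip in the frame of bore_mouth between -0.063 and -0.061 m and value of joint stop_collar between 0.0535 and 0.0605 m) or (z of rod_tip in the frame of bore_mouth between -0.065 and -0.063 m and value of joint stop_collar between 0.0555 and 0.0625 m) or (z of rod_tip in the frame of bore_mouth between -0.067 and -0.065 m and value of joint stop_collar between 0.0575 and 0.0645 m) or (z of rod_tip in the frame of bore_mouth between -0.069 and -0.067 m and value of joint stop_collar between 0.0595 and 0.0665 m))), for 0.2 s.
At the end, for the whole second after the job is handed in: The depth rod stands released, upright and at rest on the floor of the bore in the heating block's sleeve, and the stop collar's tip-side face is at rest at 5 mm less than the depth of that bore from the probe's tip (anything within 2.5 mm is accepted) (all of step 1 and ((z of rod_tip in the frame of bore_mouth between -0.037 and -0.035 m and value of joint stop_collar between 0.0275 and 0.0345 m) or (z of rod_tip in the frame of bore_mouth between -0.039 and -0.037 m and value of joint stop_collar between 0.0295 and 0.0365 m) or (z of rod_tip in the frame of bore_mouth between -0.041 and -0.039 m and value of joint stop_collar between 0.0315 and 0.0385 m) or (z of rod_tip in the frame of bore_mouth between -0.043 and -0.041 m and value of joint stop_collar between 0.0335 and 0.0405 m) or (z of rod_tip in the frame of bore_mouth between -0.045 and -0.043 m and value of joint stop_collar between 0.0355 and 0.0425 m) or (z of rod_tip in the frame of bore_mouth between -0.047 and -0.045 m and value of joint stop_collar between 0.0375 and 0.0445 m) or (z of rod_tip in the frame of bore_mouth between -0.049 and -0.047 m and value of joint stop_collar between 0.0395 and 0.0465 m) or (z of rod_tip in the frame of bore_mouth between -0.051 and -0.049 m and value of joint stop_collar between 0.0415 and 0.0485 m) or (z of rod_tip in the frame of bore_mouth between -0.053 and -0.051 m and value of joint stop_collar between 0.0435 and 0.0505 m) or (z of rod_tip in the frame of bore_mouth between -0.055 and -0.053 m and value of joint stop_collar between 0.0455 and 0.0525 m) or (z of rod_tip in the frame of bore_mouth between -0.057 and -0.055 m and value of joint stop_collar between 0.0475 and 0.0545 m) or (z of rod_tip in the frame of bore_mouth between -0.059 and -0.057 m and value of joint stop_collar between 0.0495 and 0.0565 m) or (z of rod_tip in the frame of bore_mouth between -0.061 and -0.059 m and value of joint stop_collar between 0.0515 and 0.0585 m) or (z of rod_tip in the frame of bore_mouth between -0.063 and -0.061 m and value of joint stop_collar between 0.0535 and 0.0605 m) or (z of rod_tip in the frame of bore_mouth between -0.065 and -0.063 m and value of joint stop_collar between 0.0555 and 0.0625 m) or (z of rod_tip in the frame of bore_mouth between -0.067 and -0.065 m and value of joint stop_collar between 0.0575 and 0.0645 m) or (z of rod_tip in the frame of bore_mouth between -0.069 and -0.067 m and value of joint stop_collar between 0.0595 and 0.0665 m)) and velocity of joint stop_collar below 0.005 m/s); the robot touches nothing.
It fails at once if the depth rod is pressed or dropped on the sleeve, its bore's floor or the heating block with more than 25 N (contact force between depth_rod and sleeve above 25 N or contact force between depth_rod and heating_block above 25 N).
It fails at once if the depth rod falls or is driven down the bore faster than 0.3 m/s (a drop of about 5 mm) (linear speed of depth_rod above 0.3 m/s and horizontal distance between rod_tip and bore_mouth below 0.008 m and z of rod_tip in the frame of bore_mouth below -0.002 m).
It fails at once if a bystander is moved by more than 20 mm (distance of any of beaker, vial, tweezers, lab_timer, marker from where it was at the start of the episode above 0.02 m).
It also fails if it takes over 58 s, if anything falls off the work surface, if the arm or the gripper's body presses on something with over 40 N, if the wrist force passes 120 N, or if a joint passes its speed limit or range.

## Working session

There is one attempt and no reset: what is moved stays moved. The work goes in short steps, Python scripts to look and compute and a shell command to move; the robot and the scene stay as the last step left them, time stands still between calls to the robot, and variables do not carry over. Pictures are saved under pics/ and viewed, at most 10 in all, crops included, and the job is handed in when it is done.

```bash
mkdir -p pics
cat > h.py <<'E'
import numpy as np, cv2
from scipy.spatial.transform import Rotation as R
from workcell import status, optics, ctrl
def grab(name):
    o=status.get_obs(); d=optics.get_image(name)
    K=np.array([[d['fx'],0,d['cx']],[0,d['fy'],d['cy']],[0,0,1.]])
    if name=='wrist':
        T=np.eye(4);T[:3,:3]=R.from_rotvec(o['orientation']).as_matrix();T[:3,3]=o['ee_pos']
        C=T@np.array(d['hand_eye'])
    else:
        W=np.eye(4);W[:3,:3]=R.from_rotvec(np.ravel(d['rvec'])).as_matrix();W[:3,3]=np.ravel(d['tvec']);C=np.linalg.inv(W)
    return d['frame'],K,C
def ray(K,C,uv):
    r=C[:3,:3]@np.linalg.inv(K)@np.array([uv[0],uv[1],1.]);return C[:3,3],r/np.linalg.norm(r)
def onz(K,C,uv,z):
    c,r=ray(K,C,uv);return c+r*(z-c[2])/r[2]
def proj(K,C,p):
    q=np.linalg.inv(C)@np.append(p,1);q=K@q[:3];return q[:2]/q[2]
def tri(*rays):
    A=0;b=0
    for c,r in rays:
        P=np.eye(3)-np.outer(r,r);A=A+P;b=b+P@c
    return np.linalg.solve(A,b)
def save(f,n,box=None,s=1):
    if box: f=f[box[1]:box[3],box[0]:box[2]]
    cv2.imwrite('pics/'+n,cv2.resize(f[:,:,::-1],None,fx=s,fy=s,interpolation=cv2.INTER_CUBIC))
def tool():
    o=status.get_obs();return np.array(o['ee_pos']),R.from_rotvec(o['orientation']).as_matrix()
E
python3 - <<'E'
from h import *
o=status.get_obs();print({k:np.round(v,3) for k,v in o.items()});print(tool()[1].round(2))
for n in('scene','side'):
    f,K,C=grab(n);save(f,n+'0.png',s=1.5);print(n,K.round(1).tolist(),C.round(2).tolist())
    np.savez(n+'0.npz',f=f,K=K,C=C)
E
```

```text
{'t': np.float64(0.0), 'qpos': array([ 1.193,  0.424,  1.631, -0.   ,  1.089, -0.019]), 'qvel': array([-0.001, -0.001, -0.001,  0.001,  0.001,  0.001]), 'joint_torque': array([-0.0000e+00, -5.4464e+01, -2.7366e+01,  6.4000e-02,  2.3000e-02,
       -0.0000e+00]), 'ee_pos': array([219.26 , 584.718, 240.907]), 'orientation': array([-5.610e-01, -3.091e+00,  2.000e-03]), 'ft_force': array([-0.854, -0.125,  0.102]), 'moment': array([-0.015, -0.004,  0.018]), 'grasp_force': np.float64(0.0), 'width': np.float64(87.551)}
[[-0.94  0.35 -0.  ]
 [ 0.35  0.94 -0.  ]
 [ 0.   -0.   -1.  ]]
scene [[461.0, 0.0, 257.9], [0.0, 461.0, 189.2], [0.0, 0.0, 1.0]] [[0.81, -0.38, 0.44, 78.46], [-0.58, -0.52, 0.63, -360.0], [-0.01, -0.76, -0.65, 748.93], [0.0, 0.0, 0.0, 1.0]]
side [[469.5, 0.0, 261.2], [0.0, 469.5, 188.2], [0.0, 0.0, 1.0]] [[0.52, -0.51, 0.68, -111.61], [-0.85, -0.32, 0.41, -108.99], [0.01, -0.8, -0.61, 690.58], [0.0, 0.0, 0.0, 1.0]]
```

View pics/scene0.png

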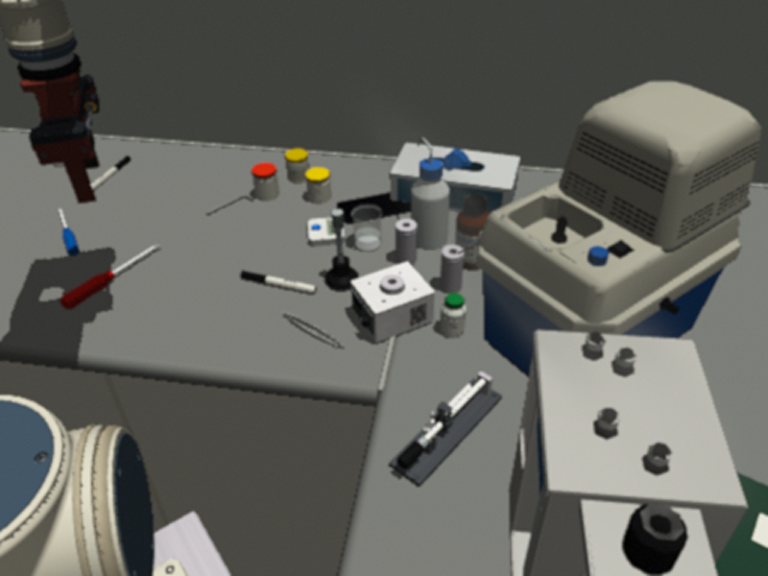

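View pics/side0.png

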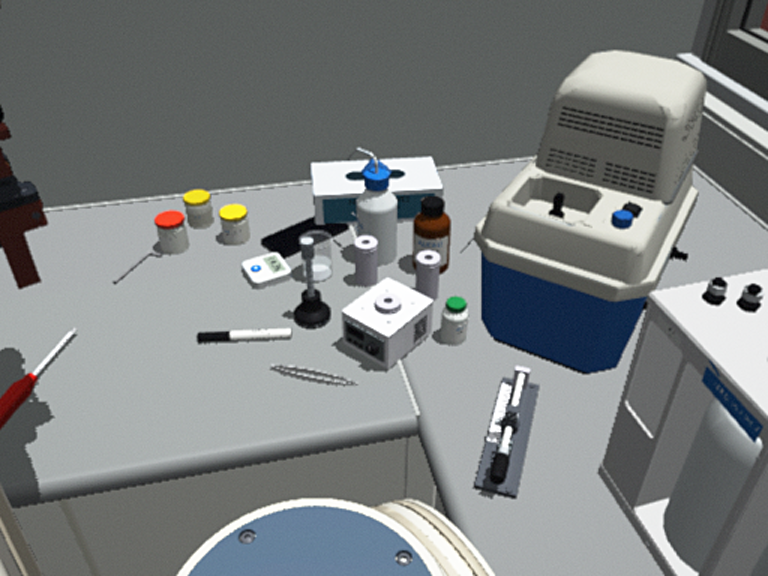

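Scene (1.5x px): rod head about (338,214), sleeve bore (391,284), collar (442,410), probe end plate (486,378). Side: head (307,243), bore (388,301), collar (511,420), end plate (521,371).

Run:
```python
from h import *
L={n:np.load(n+'0.npz') for n in('scene','side')}
S,D=[(L[n]['K'],L[n]['C']) for n in('scene','side')]
P={'headtop':((337,211),(307,240)),'bore':((391.5,283),(388,300)),'lugtop':((442,405),(511,415)),'tip':((486,376),(520,372)),'handle_end':((400,462),(497,475)),'beaker':((367,213),(315,240)),'sp1':((406,225),(365,242)),'sp2':((453,252),(428,258)),'vialtop':((455,298),(457,303)),
'bottle':((432,166),(376,170))}
for k,(a,b) in P.items():
    a=np.array(a)/1.5-.17;b=np.array(b)/1.5-.17
    r=[ray(*S,a),ray(*D,b)];p=tri(*r);print(k,p.round(1),proj(*S,p)-a)
for k,z in (('bore',76),('lugtop',62),('tip',36),('handle_end',32)):
    a,b=P[k];print(k,onz(*S,np.array(a)/1.5,z).round(1),onz(*D,np.array(b)/1.5,z).round(1))
for uv in((241,274),(315,290)): print('marker',onz(*S,np.array(uv)/1.5,8).round())
t,M=tool()
```

```text
headtop [524.6 414.2 143.5] [-0.00073024  0.3210467 ]
bore [537.4 288.5  79.3] [ 0.01929507 -0.54582718]
lugtop [455.2  66.2  61.9] [-0.28770258  2.39656712]
tip [558.1  94.1  28.7] [-0.05788967  0.71903661]
handle_end [373.5  43.5  45. ] [ 0.10012349 -0.85781858]
beaker [619.9 476.2  67. ] [-0.00114495  0.18854573]
sp1 [646.4 398.6  75.4] [ 0.00079998 -0.05986395]
sp2 [662.8 295.2  74.6] [-0.00149991  0.04798287]
vialtop [598.2 212.2  68.4] [-0.03022261  0.53767572]
bottle [717.  421.8 157.7] [-0.06976861 -1.85785642]
bore [538.4 289.4  76. ] [542.1 291.2  76. ]
lugtop [459.3  69.9  62. ] [449.9  62.6  62. ]
tip [554.6  90.3  36. ] [548.7  90.3  36. ]
handle_end [377.8  49.1  32. ] [384.7  47.3  32. ]
marker [394. 525.   8.]
marker [473. 415.   8.]
```

```bash
python3 -m inch '[[[-47,-10,0,0,0,0,100],[-94,-21,0,0,0,0,100],[-141,-32,0,0,0,0,100],[-188,-42,0,0,0,0,100],[-235,-53,0,0,0,0,100],[-282,-64,0,0,0,0,100],[-328,-74,0,0,0,0,100],[-328,-74,0,0,0,0,100],[-328,-74,0,0,0,0,100],[-328,-74,0,0,0,0,100]]]'
python3 - <<'E'
from h import *
f,K,C=grab('wrist');save(f,'w1.png',s=1.5);np.savez('w1.npz',f=f,K=K,C=C);t,M=tool();print(t,M.round(3),C.round(3),K)
for p in((525,414,140),(540,290,76)):print(proj(K,C,p)*1.5)
print((M.T@(np.array([525,414,125])-t)).round())
E
```

```text
t: 1.1
ee_pos: [499.6, 401.1, 241.3]
orientation: [-0.56, -3.09, 0.001]
ft_force: [0.3, 0.1, 0.5]
width: 87.7
grasp_force: 0.0
[499.38065554 401.41131311 241.44803385] [[-0.937  0.35  -0.001]
 [ 0.35   0.937 -0.   ]
 [ 0.001 -0.    -1.   ]] [[ 3.51000e-01  9.02000e-01  2.53000e-01  4.30610e+02]
 [ 9.37000e-01 -3.38000e-01 -9.40000e-02  4.26083e+02]
 [ 0.00000e+00  2.70000e-01 -9.63000e-01  3.84052e+02]
 [ 0.00000e+00  0.00000e+00  0.00000e+00  1.00000e+00]] [[293.04706715   0.         253.99277113]
 [  0.         293.04706715 190.63863121]
 [  0.           0.           1.        ]]
[417.71555206 325.44224495]
[264.72860822 366.1085484 ]
[-20.  21. 116.]
```

View pics/w1.png

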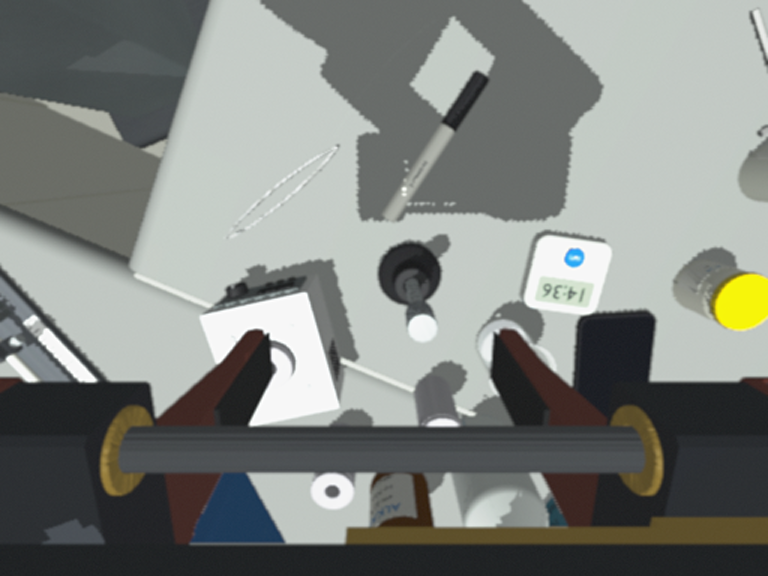

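Rod head top shows at (423,328), close to its predicted spot; sleeve half hidden behind the finger at (272,362).

Run:
```python
from h import *
d=np.load('w1.npz');f,K,C=d['f'],d['K'],d['C']
g=cv2.cvtColor(f,7)[195:240,262:305]
n,l,s,c=cv2.connectedComponentsWithStats((g>225).astype(np.uint8))
print(s,c+[262,195])
uv=np.array((423,328))/1.5-.17
for i in range(1,n):
    if s[i,4]>80: uv=c[i]+[262,195]
p=onz(K,C,uv,140);t,M=tool();print(p,(M.T@(np.array([*p[:2],125])-t)).round(1))
```

```text
[[   0    0   43   45 1671]
 [  10   15   19   18  264]] [[283.28007181 216.7486535 ]
 [281.22727273 218.59090909]]
[527.31370296 415.78082155 140.        ] [-21.2  23.3 116.4]
```

```bash
python3 -m inch '[[[-21,23,0,0,0,0,100],[-21,23,40,0,0,0,100],[-21,23,80,0,0,0,100],[-21,23,100,0,0,0,100],[-21,23,114,0,0,0,100],[-21,23,114,0,0,0,100],[-21,23,114,0,0,0,100],[-21,23,114,0,0,0,0],[-21,23,114,0,0,0,0],[-21,23,114,0,0,0,0],[-21,23,114,0,0,0,0],[-21,23,114,0,0,0,0],[-21,23,114,0,0,0,0],[-21,23,114,0,0,0,0],[-21,23,114,0,0,0,0],[-21,23,114,0,0,0,0],[-21,23,114,0,0,0,0]]]'
python3 - <<'E'
from h import *
for n in('scene','side'):
    f,K,C=grab(n);np.savez(n+'1.npz',f=f,K=K,C=C)
    if n=='side': save(f,'s1.png',(150,100,350,260),3)
E
```

```text
t: 2.85
ee_pos: [528.3, 414.9, 127.6]
orientation: [-0.561, -3.091, 0.0]
ft_force: [0.4, -0.7, -0.7]
width: 17.5
grasp_force: 30.0
```

View pics/s1.png

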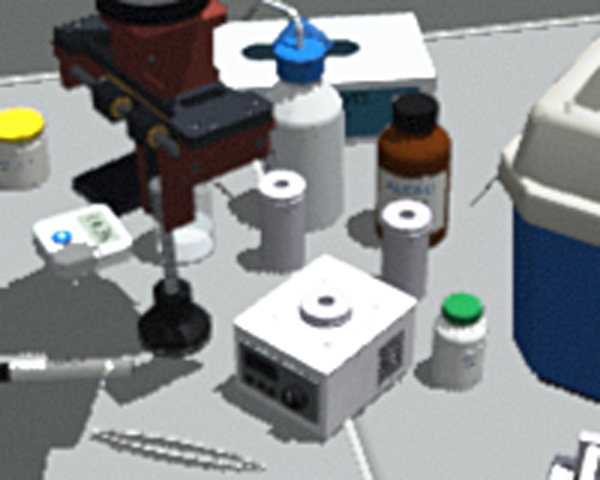

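Rod is gripped (width 17.5). Lift straight out, then hover near the bore.

```bash
python3 -m inch '[[[0,0,-20,0,0,0,0],[0,0,-50,0,0,0,0],[0,0,-88,0,0,0,0],[0,0,-88,0,0,0,0],[-18,-38,-88,0,0,0,0],[-37,-76,-88,0,0,0,0],[-50,-100,-88,0,0,0,0],[-55,-113,-88,0,0,0,0],[-55,-113,-88,0,0,0,0],[-55,-113,-88,0,0,0,0],[-55,-113,-88,0,0,0,0]]]'
python3 - <<'E'
from h import *
ims=[]
for n in('scene','side','wrist'):
    f,K,C=grab(n);np.savez(n+'2.npz',f=f,K=K,C=C)
    c=proj(K,C,(540,290,96)).astype(int);b=(max(c[0]-50,0),max(c[1]-55,0));print(n,b)
    im=f[b[1]:b[1]+90,b[0]:b[0]+100];im=cv2.copyMakeBorder(im,0,90-im.shape[0],0,100-im.shape[1],0)
    ims.append(cv2.resize(im,None,fx=4,fy=4,interpolation=cv2.INTER_CUBIC))
ims.append(np.zeros_like(ims[0]))
m=np.vstack([np.hstack(ims[:2]),np.hstack(ims[2:])]);m=cv2.resize(m,(660,594));cv2.imwrite('pics/m2.png',m[:,:,::-1]);print(tool()[0])
E
```

```text
t: 4.05
ee_pos: [540.1, 291.1, 215.5]
orientation: [0.559, 3.091, 0.001]
ft_force: [-0.4, 0.3, -2.0]
width: 17.1
grasp_force: 30.0
scene (np.int64(211), np.int64(126))
side (np.int64(208), np.int64(138))
wrist (np.int64(203), np.int64(135))
[539.94046198 290.84636015 215.54788521]
```

View pics/m2.png

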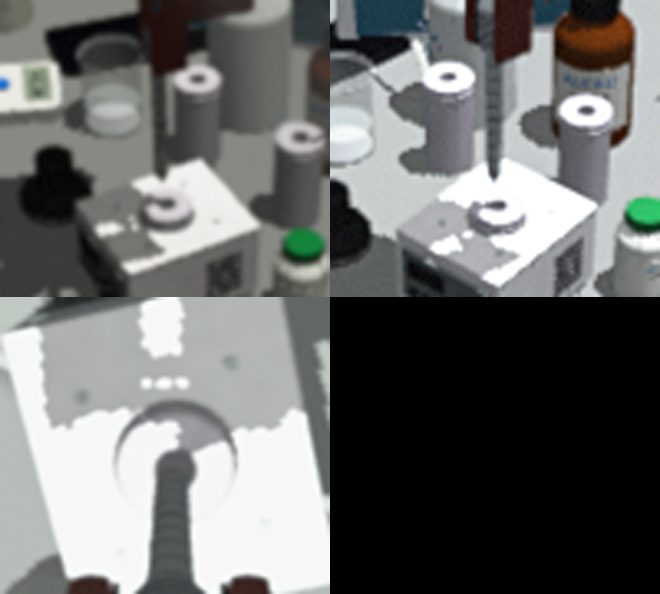

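Run:
```python
from h import *
ims=[]
for n,b in(('scene',(245,165)),('side',(240,180)),('wrist',(233,160))):
    d=np.load(n+'2.npz');im=d['f'][b[1]:b[1]+48,b[0]:b[0]+48]
    im=cv2.resize(im,None,fx=8,fy=8,interpolation=cv2.INTER_NEAREST)
    for k in range(0,48,10): im[k*8,:]=im[k*8,:]//2+[60,0,0];im[:,k*8]=im[:,k*8]//2+[60,0,0]
    ims.append(im)
m=np.hstack(ims);m=np.vstack([np.hstack(ims[:2]),np.hstack([ims[2],ims[2]*0])])
cv2.imwrite('pics/m3.png',cv2.resize(m,(600,600))[:,:,::-1])
for n in('scene','side','wrist'):
    d=np.load(n+'2.npz');print(n,proj(d['K'],d['C'],(540,291,98)).round(1),proj(d['K'],d['C'],(540,291,76)).round(1))
```

```text
scene [261.1 180.5] [261.1 188. ]
side [258.3 192.2] [258.2 200.6]
wrist [254.7 191.1] [254.6 185. ]
```

View pics/m3.png

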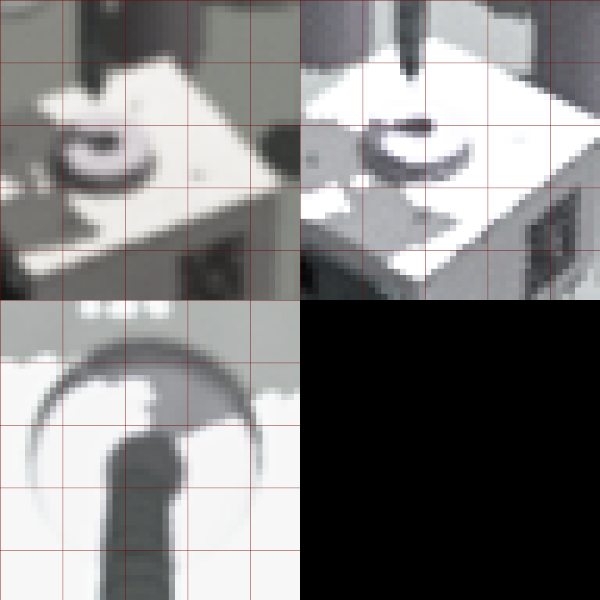

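Run:
```python
from h import *
L={n:np.load(n+'2.npz') for n in('scene','side','wrist')}
g=lambda n:(L[n]['K'],L[n]['C'])
t=tri(ray(*g('scene'),(259.7,179.5)),ray(*g('side'),(257.3,191.7)));print('tip',t)
b=tri(ray(*g('scene'),(261.1,187.4)),ray(*g('side'),(258.5,199.6)));print('bore tri',b)
for n,uv in(('scene',(261.1,187.4)),('side',(258.5,199.6)),('wrist',(256,186.7))): print(n,onz(*g(n),uv,76))
for n,uv in(('scene',(259.7,179.5)),('side',(257.3,191.7))): print('tip',n,onz(*g(n),uv,98))
p,M=tool();print(p,(M.T@np.array([[1.8,-.4,0],[2.5,-1,0]]).T).T)
```

```text
tip [536.60799369 291.42717826 101.82396983]
bore tri [538.97545025 289.69581688  79.54196344]
scene [541.20673127 292.86375906  76.        ]
side [543.01529468 292.22376165  76.        ]
wrist [542.08890251 291.71525724  76.        ]
tip scene [539.6208255  295.68165072  98.        ]
tip side [540.41525355 293.7040052   98.        ]
[539.94046198 290.84636015 215.54788521] [[-1.82616726e+00  2.55172739e-01 -7.53292225e-05]
 [-2.69186993e+00 -6.19374637e-02 -1.63618852e-04]]
```

Side/scene views: tip is about 2.4 mm short in x and 1.5 mm over in y relative to the bore. Correct and descend to just above the mouth, then check.

```bash
python3 -m inch '[[[-2.6,-0.4,5,0,0,0,0],[-2.6,-0.4,12,0,0,0,0],[-2.6,-0.4,19,0,0,0,0],[-2.6,-0.4,19,0,0,0,0],[-2.6,-0.4,19,0,0,0,0]]]'
python3 - <<'E'
from h import *
ims=[]
for n,b in(('scene',(245,165)),('side',(240,180)),('wrist',(233,160))):
    f,K,C=grab(n);np.savez(n+'3.npz',f=f,K=K,C=C);im=f[b[1]:b[1]+48,b[0]:b[0]+48]
    im=cv2.resize(im,None,fx=8,fy=8,interpolation=cv2.INTER_NEAREST)
    for k in range(0,48,10): im[k*8,:]=im[k*8,:]//2+[60,0,0];im[:,k*8]=im[:,k*8]//2+[60,0,0]
    ims.append(im)
m=np.vstack([np.hstack(ims[:2]),np.hstack([ims[2],ims[2]*0])])
cv2.imwrite('pics/m4.png',cv2.resize(m,(600,600))[:,:,::-1])
E
```

```text
t: 4.7
ee_pos: [542.2, 288.4, 196.2]
orientation: [-0.561, -3.09, 0.001]
ft_force: [0.3, -0.0, -1.6]
width: 17.4
grasp_force: 30.0
```

View pics/m4.png

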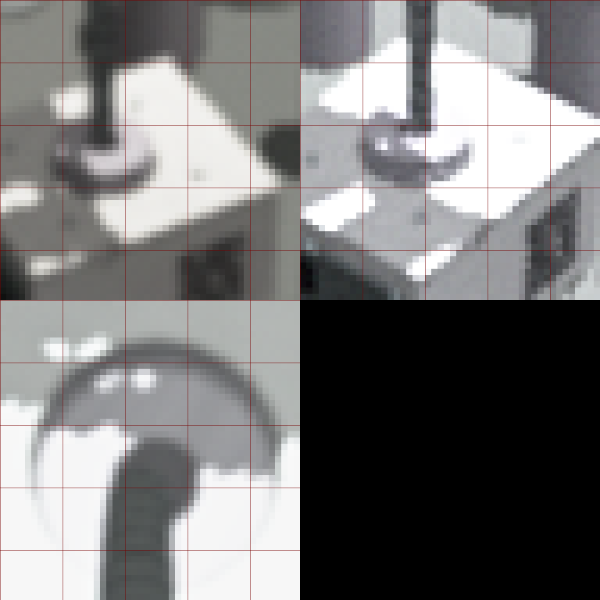

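Run:
```python
from h import *
L={n:np.load(n+'3.npz') for n in('scene','side','wrist')}
g=lambda n:(L[n]['K'],L[n]['C'])
p,M=tool();b=onz(*g('wrist'),(258.1,187.8),76);print(p,b,M.T@(b-p))
# rod axis in wrist image: dark-run edges per row vs projected TCP axis
f=L['wrist']['f'].mean(2)
for v in range(200,250,8):
    x=np.where(f[v,235:275]<130)[0]+235;print(v,x.min(),x.max(),end=' | ')
for z in(78.5,100,120,140,160): print(z,proj(*g('wrist'),(*p[:2],z)).round(1))
for n in('scene','side'): print(n,proj(*g(n),(*p[:2],79)),proj(*g(n),b))
```

```text
[542.59474159 288.53498846 196.9093202 ] [541.6309889  292.30243204  76.        ] [  2.26198367   3.15336625 120.90957726]
200 250 259 | 208 249 259 | 216 249 260 | 224 235 274 | 232 235 274 | 240 235 274 | 248 235 274 | 78.5 [254.7 190.8]
100 [254.8 197.7]
120 [254.9 205.1]
140 [255.  213.9]
160 [255.1 224.5]
scene [262.70636529 187.14183565] [261.39650268 187.45680116]
side [259.90588167 199.17436284] [258.11919345 199.93702174]
```

Wrist view puts the bore ~3 mm along tool +y; the side views agree in sign. Correct, lower the nose a few mm into the mouth and look at forces.

```bash
python3 -m inch '[[[0.3,2.6,0,0,0,0,0],[0.3,2.6,0,0,0,0,0],[0.3,2.6,1.5,0,0,0,0],[0.3,2.6,3,0,0,0,0],[0.3,2.6,4,0,0,0,0],[0.3,2.6,5,0,0,0,0],[0.3,2.6,5,0,0,0,0]]]'
python3 - <<'E'
from h import *
ims=[]
for n,b in(('scene',(245,165)),('side',(240,180)),('wrist',(233,160))):
    f,K,C=grab(n);np.savez(n+'4.npz',f=f,K=K,C=C);im=f[b[1]:b[1]+48,b[0]:b[0]+48]
    im=cv2.resize(im,None,fx=8,fy=8,interpolation=cv2.INTER_CUBIC)
    ims.append(im)
m=np.vstack([np.hstack(ims[:2]),np.hstack([ims[2],ims[2]*0])])
cv2.imwrite('pics/m5.png',cv2.resize(m,(600,600))[:,:,::-1])
E
```

```text
t: 5.55
ee_pos: [542.9, 290.9, 191.5]
orientation: [-0.561, -3.091, 0.0]
ft_force: [-0.8, -0.6, -0.7]
width: 17.5
grasp_force: 30.0
```

View pics/m5.png

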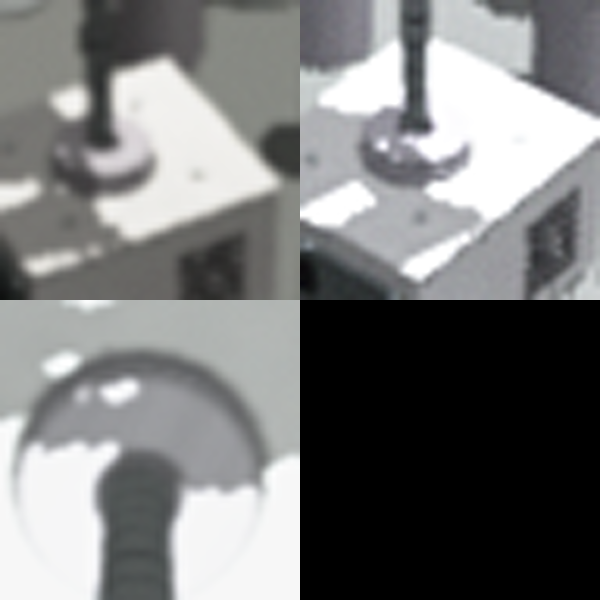

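Wrist: rod and bore now aligned laterally (both x≈138); scene suggests a slight −x tool shift. Continue gently.

```bash
python3 -m inch '[[[-0.7,0.1,0,0,0,0,0],[-0.7,0.1,1,0,0,0,0],[-0.7,0.1,2,0,0,0,0],[-0.7,0.1,3,0,0,0,0],[-0.7,0.1,3,0,0,0,0]]]'; python3 -m inch '[[[0,0,1,0,0,0,0],[0,0,2,0,0,0,0],[0,0,2,0,0,0,0]]]'
```

```text
t: 6.2
ee_pos: [543.6, 290.8, 188.5]
orientation: [-0.561, -3.091, 0.0]
ft_force: [-0.7, -0.1, -1.6]
width: 17.4
grasp_force: 30.0
t: 6.5
ee_pos: [543.6, 290.8, 186.5]
orientation: [-0.561, -3.091, 0.0]
ft_force: [0.8, -1.1, -1.3]
width: 17.6
grasp_force: 30.0
```

```bash
python3 -m inch '[[[0,0,1,0,0,0,0],[0,0,2,0,0,0,0],[0,0,3,0,0,0,0],[0,0,3,0,0,0,0]]]'; python3 -m inch '[[[0,0,1,0,0,0,0],[0,0,2,0,0,0,0],[0,0,3,0,0,0,0],[0,0,4,0,0,0,0],[0,0,4,0,0,0,0]]]'
```

```text
t: 6.9
ee_pos: [543.6, 290.8, 183.5]
orientation: [-0.561, -3.091, 0.0]
ft_force: [0.2, -0.3, -1.5]
width: 17.5
grasp_force: 30.0
t: 7.4
ee_pos: [543.6, 290.8, 179.5]
orientation: [-0.561, -3.091, 0.0]
ft_force: [-0.0, 0.2, -1.2]
width: 17.6
grasp_force: 30.0
```

```bash
python3 -m inch '[[[0,0,1,0,0,0,0],[0,0,2,0,0,0,0],[0,0,4,0,0,0,0],[0,0,6,0,0,0,0],[0,0,8,0,0,0,0],[0,0,8,0,0,0,0]]]'; python3 -m inch '[[[0,0,2,0,0,0,0],[0,0,4,0,0,0,0],[0,0,6,0,0,0,0],[0,0,8,0,0,0,0],[0,0,8,0,0,0,0]]]'
```

```text
t: 8.0
ee_pos: [543.5, 290.8, 171.3]
orientation: [-0.56, -3.091, 0.001]
ft_force: [-0.2, 0.2, -1.8]
width: 17.4
grasp_force: 30.0
t: 8.5
ee_pos: [543.6, 290.8, 163.3]
orientation: [-0.561, -3.091, 0.001]
ft_force: [0.1, -0.0, -1.5]
width: 17.2
grasp_force: 30.0
```

```bash
cat > ok.py <<'E'
# exit 1 when the upward force has risen (contact)
from workcell import status
import sys
o=status.get_obs();print(round(o['ee_pos'][2],1),[round(v,1) for v in o['ft_force']]);sys.exit(o['ft_force'][2]>1.5)
E
python3 -m inch '[[[0,0,1,0,0,0,0],[0,0,2,0,0,0,0],[0,0,3,0,0,0,0],[0,0,3,0,0,0,0]]]' >/dev/null; python3 ok.py && python3 -m inch '[[[0,0,0.5,0,0,0,0],[0,0,1,0,0,0,0],[0,0,1,0,0,0,0]]]' >/dev/null; python3 ok.py && python3 -m inch '[[[0,0,0.5,0,0,0,0],[0,0,1,0,0,0,0],[0,0,1,0,0,0,0]]]' >/dev/null; python3 ok.py && python3 -m inch '[[[0,0,0.5,0,0,0,0],[0,0,1,0,0,0,0],[0,0,1,0,0,0,0]]]'>/dev/null; python3 ok.py && python3 -m inch '[[[0,0,0.5,0,0,0,0],[0,0,1,0,0,0,0],[0,0,1,0,0,0,0]]]'>/dev/null; python3 ok.py && python3 -m inch '[[[0,0,0.5,0,0,0,0],[0,0,1,0,0,0,0],[0,0,1,0,0,0,0]]]'>/dev/null; python3 ok.py && python3 -m inch '[[[0,0,0.5,0,0,0,0],[0,0,1,0,0,0,0],[0,0,1,0,0,0,0]]]'>/dev/null; python3 ok.py
```

```text
160.5 [np.float64(0.2), np.float64(0.6), np.float64(-1.0)]
160.5 [np.float64(0.2), np.float64(0.6), np.float64(-1.0)]
160.5 [np.float64(0.2), np.float64(0.6), np.float64(-1.0)]
160.5 [np.float64(0.2), np.float64(0.6), np.float64(-1.0)]
160.5 [np.float64(0.2), np.float64(0.6), np.float64(-1.0)]
160.5 [np.float64(0.2), np.float64(0.6), np.float64(-1.0)]
160.5 [np.float64(0.2), np.float64(0.6), np.float64(-1.0)]False
False
False
False
False
False
False
```

```bash
sed -i "s/sys.exit(\(.*\))$/sys.exit(int(\1))/; s/\[round(v,1) for v in o\['ft_force'\]\]/o['ft_force'].round(1)/" ok.py
python3 -m inch '[[[0,0,0.5,0,0,0,0],[0,0,1,0,0,0,0],[0,0,1,0,0,0,0]]]' >/dev/null; python3 ok.py && python3 -m inch '[[[0,0,0.5,0,0,0,0],[0,0,1,0,0,0,0],[0,0,1,0,0,0,0]]]' >/dev/null && python3 ok.py && python3 -m inch '[[[0,0,0.5,0,0,0,0],[0,0,1,0,0,0,0],[0,0,1,0,0,0,0]]]'>/dev/null && python3 ok.py && python3 -m inch '[[[0,0,0.5,0,0,0,0],[0,0,1,0,0,0,0],[0,0,1,0,0,0,0]]]'>/dev/null && python3 ok.py && python3 -m inch '[[[0,0,0.5,0,0,0,0],[0,0,1,0,0,0,0],[0,0,1,0,0,0,0]]]'>/dev/null && python3 ok.py && python3 -m inch '[[[0,0,0.5,0,0,0,0],[0,0,1,0,0,0,0],[0,0,1,0,0,0,0]]]'>/dev/null && python3 ok.py
```

```text
159.7 [ 0.1 -0.2 -2.1]
158.6 [-0.1  0.2 -0. ]
157.6 [-0.  -0.3 -0.5]
156.6 [-0.3 -0.2 -0.7]
155.6 [ 0.  -0.3 -0.9]
154.6 [-0.5  0.1 -1.9]
```

```bash
python3 ok.py && python3 -m inch '[[[0,0,0.5,0,0,0,0],[0,0,1,0,0,0,0],[0,0,1,0,0,0,0]]]' >/dev/null && python3 ok.py && python3 -m inch '[[[0,0,0.5,0,0,0,0],[0,0,1,0,0,0,0],[0,0,1,0,0,0,0]]]' >/dev/null && python3 ok.py && python3 -m inch '[[[0,0,0.5,0,0,0,0],[0,0,1,0,0,0,0],[0,0,1,0,0,0,0]]]'>/dev/null && python3 ok.py && python3 -m inch '[[[0,0,0.5,0,0,0,0],[0,0,1,0,0,0,0],[0,0,1,0,0,0,0]]]'>/dev/null && python3 ok.py && python3 -m inch '[[[0,0,0.5,0,0,0,0],[0,0,1,0,0,0,0],[0,0,1,0,0,0,0]]]'>/dev/null && python3 ok.py && python3 -m inch '[[[0,0,0.5,0,0,0,0],[0,0,1,0,0,0,0],[0,0,1,0,0,0,0]]]'>/dev/null && python3 ok.py
```

```text
154.6 [-0.5  0.1 -1.9]
153.6 [-0.4 -0.4 -1.5]
152.6 [-0.4 -0.1 -1.8]
151.6 [-0.4 -0.8 -1. ]
150.6 [ 0.5  0.1 -1.6]
149.6 [ 1.2  0.2 -1.4]
148.6 [-0.5 -0.3 -1.5]
```

```bash
python3 ok.py && python3 -m inch '[[[0,0,0.5,0,0,0,0],[0,0,1,0,0,0,0],[0,0,1,0,0,0,0]]]' >/dev/null && python3 ok.py && python3 -m inch '[[[0,0,0.5,0,0,0,0],[0,0,1,0,0,0,0],[0,0,1,0,0,0,0]]]' >/dev/null && python3 ok.py && python3 -m inch '[[[0,0,0.5,0,0,0,0],[0,0,1,0,0,0,0],[0,0,1,0,0,0,0]]]'>/dev/null && python3 ok.py && python3 -m inch '[[[0,0,0.5,0,0,0,0],[0,0,1,0,0,0,0],[0,0,1,0,0,0,0]]]'>/dev/null && python3 ok.py && python3 -m inch '[[[0,0,0.5,0,0,0,0],[0,0,1,0,0,0,0],[0,0,1,0,0,0,0]]]'>/dev/null && python3 ok.py && python3 -m inch '[[[0,0,0.5,0,0,0,0],[0,0,1,0,0,0,0],[0,0,1,0,0,0,0]]]'>/dev/null && python3 ok.py && python3 -m inch '[[[0,0,0.5,0,0,0,0],[0,0,1,0,0,0,0],[0,0,1,0,0,0,0]]]' >/dev/null && python3 ok.py && python3 -m inch '[[[0,0,0.5,0,0,0,0],[0,0,1,0,0,0,0],[0,0,1,0,0,0,0]]]' >/dev/null && python3 ok.py && python3 -m inch '[[[0,0,0.5,0,0,0,0],[0,0,1,0,0,0,0],[0,0,1,0,0,0,0]]]'>/dev/null && python3 ok.py && python3 -m inch '[[[0,0,0.5,0,0,0,0],[0,0,1,0,0,0,0],[0,0,1,0,0,0,0]]]'>/dev/null && python3 ok.py && python3 -m inch '[[[0,0,0.5,0,0,0,0],[0,0,1,0,0,0,0],[0,0,1,0,0,0,0]]]'>/dev/null && python3 ok.py && python3 -m inch '[[[0,0,0.5,0,0,0,0],[0,0,1,0,0,0,0],[0,0,1,0,0,0,0]]]'>/dev/null && python3 ok.py
```

```text
148.6 [-0.5 -0.3 -1.5]
147.6 [ 0.3  0.1 -1.1]
146.6 [-0.7 -0.2 -1.1]
145.6 [ 0.5 -0.2 -1.8]
144.6 [ 0.1  0.3 -1.8]
144.1 [-0.7 -0.4  3.8]
```

Bottomed with 5 N at TCP z≈144.3 → depth ≈ 49.3 mm. Release and lift.

```bash
python3 -m inch '[[[0,0,-0.3,0,0,0,0],[0,0,-0.3,0,0,0,100],[0,0,-0.3,0,0,0,100],[0,0,-0.3,0,0,0,100],[0,0,-0.3,0,0,0,100],[0,0,-0.3,0,0,0,100],[0,0,-0.3,0,0,0,100],[0,0,-0.3,0,0,0,100],[0,0,-0.3,0,0,0,100],[0,0,-20,0,0,0,100],[0,0,-60,0,0,0,100],[0,0,-90,0,0,0,100],[0,0,-110,0,0,0,100],[0,0,-110,0,0,0,100],[0,0,-110,0,0,0,100]]]'
python3 - <<'E'
from h import *
ims=[]
for n in('scene','side','wrist'):
    f,K,C=grab(n);np.savez(n+'5.npz',f=f,K=K,C=C)
    c=proj(K,C,(542,291,120)).astype(int);b=np.maximum(c-[35,45],0);print(n,b)
    im=f[b[1]:b[1]+75,b[0]:b[0]+75];im=cv2.copyMakeBorder(im,0,75-im.shape[0],0,75-im.shape[1],0)
    ims.append(cv2.resize(im,None,fx=4,fy=4,interpolation=cv2.INTER_CUBIC))
    for h in(155,157,159): print(proj(K,C,(542,291.5,h)).round(1),end=' ')
m=np.vstack([np.hstack(ims[:2]),np.hstack([ims[2],ims[2]*0])]);cv2.imwrite('pics/m6.png',m[:,:,::-1])
E
```

```text
t: 15.5
ee_pos: [543.5, 290.7, 253.3]
orientation: [-0.561, -3.091, 0.0]
ft_force: [0.7, 0.1, 0.2]
width: 87.7
grasp_force: 0.0
scene [226 127]
[261.4 159.5] [261.4 158.8] [261.4 158. ] side [223 138]
[258.8 169. ] [258.8 168.2] [258.8 167.3] wrist [220 141]
[255.7 196.3] [255.7 197. ] [255.7 197.7]
```

View pics/m6.png

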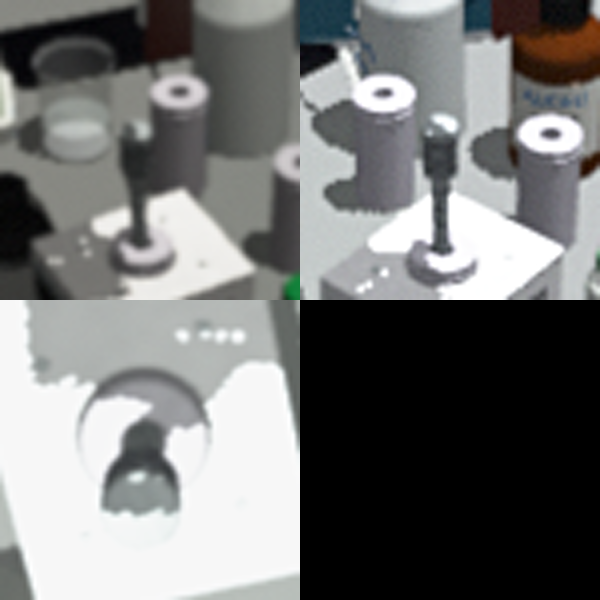

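Rod stands upright in the bore; head top in both views fits ≈156.5 mm height (depth ≈49 mm). Check the equipment clearances near the collar.

Run:
```python
from h import *
d=np.load('scene0.npz');K,C=d['K'],d['C']
for uv in((537,333),(692,338),(745,500),(527,497)): print('stand',onz(K,C,np.array(uv)/1.5,345).round())
for uv in((483,245),(600,333)): print('pump ledge',onz(K,C,np.array(uv)/1.5,220).round())
t,M=tool();print((M.T@(np.array([455,67,250])-t)).round(1))
ax=np.array([558.-378,91-48]);print(np.degrees(np.arctan2(ax[1],ax[0])))
```

```text
stand [414. -94. 345.]
stand [ 512. -173.  345.]
stand [ 412. -286.  345.]
stand [ 299. -201.  345.]
pump ledge [576. 142. 220.]
pump ledge [573. -52. 220.]
[   3.9 -240.1    2.4]
13.435523362319223
```

```bash
python3 -m inch '[[[0,-30,0,0,0,-0.1,100],[1,-70,0,0,0,-0.22,100],[2,-110,0,0,0,-0.34,100],[3,-150,0,0,0,-0.46,100],[3,-190,0,0,0,-0.58,100],[4,-220,0,0,0,-0.6,100],[4,-240,0,0,0,-0.6,100],[4,-240,0,0,0,-0.6,100],[4,-240,0,0,0,-0.6,100],[4,-240,0,0,0,-0.6,100]]]'
python3 - <<'E'
from h import *
f,K,C=grab('wrist');save(f,'w7.png',s=1.5);np.savez('w7.npz',f=f,K=K,C=C);t,M=tool();print(t,M.round(3),status.get_obs()['qpos'].round(2))
E
```

```text
t: 16.65
ee_pos: [456.0, 68.2, 253.3]
orientation: [0.378, -3.118, -0.0]
ft_force: [0.1, 0.6, 0.7]
width: 87.9
grasp_force: 0.0
[456.06172647  68.30108381 253.37516402] [[-0.971 -0.24  -0.   ]
 [-0.24   0.971  0.   ]
 [ 0.     0.    -1.   ]] [ 0.12  0.16  1.97  0.    1.01 -1.69]
```

View pics/w7.png

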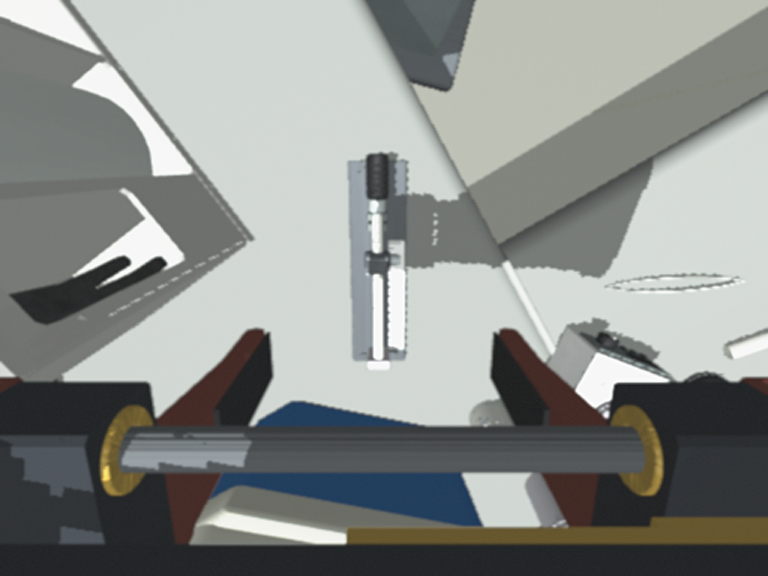

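The probe lies along the image column x≈378 (1.5x): handle at y≈175, collar y≈262, end plate y≈365; tool is aligned with it. Quantify from profiles.

Run:
```python
from h import *
d=np.load('w7.npz');f,K,C=d['f'],d['K'],d['C'];g=cv2.cvtColor(f,7)
t,M=tool()
loc=lambda uv,z:(M.T@(onz(K,C,uv,z)-t))[:2].round(1)
print('col252',[(v,int(g[v,250:254].mean())) for v in range(154,254,1) if v<192 or v>232])
print('scale',[(v,int(g[v,262:267].mean())) for v in range(155,245)])
for v in(168,171,174,178,182): print('row',v,g[v,236:272].tolist())
for v,z in((107,8),(240,8)): print('rest',loc((252,v),z))
print('plate',loc((252,240.5),36),loc((252,240.5),40),loc((252,246),40),'collar',loc((252,174.5),62),loc((252,182),43),loc((252,168),62))
```

```text
col252 [(154, 231), (155, 229), (156, 233), (157, 233), (158, 232), (159, 232), (160, 231), (161, 227), (162, 236), (163, 241), (164, 237), (165, 233), (166, 233), (167, 231), (168, 179), (169, 97), (170, 67), (171, 74), (172, 82), (173, 95), (174, 87), (175, 84), (176, 86), (177, 87), (178, 87), (179, 87), (180, 86), (181, 84), (182, 137), (183, 220), (184, 233), (185, 243), (186, 249), (187, 248), (188, 248), (189, 248), (190, 248), (191, 248), (233, 248), (234, 248), (235, 248), (236, 248), (237, 248), (238, 250), (239, 232), (240, 198), (241, 245), (242, 248), (243, 247), (244, 247), (245, 246), (246, 232), (247, 214), (248, 212), (249, 213), (250, 213), (251, 213), (252, 213), (253, 213)]
scale [(155, 87), (156, 88), (157, 87), (158, 86), (159, 102), (160, 144), (161, 169), (162, 183), (163, 206), (164, 213), (165, 210), (166, 213), (167, 215), (168, 205), (169, 160), (170, 132), (171, 142), (172, 159), (173, 172), (174, 172), (175, 164), (176, 168), (177, 200), (178, 216), (179, 240), (180, 248), (181, 248), (182, 247), (183, 247), (184, 247), (185, 247), (186, 247), (187, 247)
[... 1011 characters left out ...]
8, 159, 191, 202, 168, 120, 113]
row 174 [156, 154, 155, 156, 155, 154, 142, 126, 126, 122, 98, 84, 83, 84, 85, 86, 88, 91, 92, 94, 97, 102, 91, 81, 119, 156, 169, 172, 172, 172, 177, 197, 205, 169, 120, 113]
row 178 [154, 154, 155, 155, 156, 155, 151, 142, 140, 125, 93, 84, 85, 84, 86, 86, 87, 89, 90, 88, 86, 80, 82, 126, 187, 225, 225, 216, 213, 214, 214, 214, 208, 174, 155, 176]
row 182 [154, 155, 155, 155, 154, 154, 154, 172, 209, 197, 131, 91, 99, 130, 153, 154, 135, 109, 95, 86, 85, 97, 168, 251, 250, 248, 247, 247, 247, 247, 247, 248, 249, 250, 187, 178]
rest [75.5 -3.3]
rest [-109.1   -3.7]
plate [-96.7  -3.5] [-94.8  -3.5] [-102.8   -3.5] collar [-0.4 -3.2] [-14.1  -3.3] [ 7.3 -3.1]
```

Collar lug at tool x −3.7, y −3.3; tip at x ≈ −95 (joint ≈ 84 mm); target joint 44.3 → slide −40 mm. Descend and grip the lug.

```bash
python3 -m inch '[[[-3.7,-3.3,30,0,0,0,100],[-3.7,-3.3,75,0,0,0,100],[-3.7,-3.3,120,0,0,0,100],[-3.7,-3.3,160,0,0,0,100],[-3.7,-3.3,180,0,0,0,100],[-3.7,-3.3,188,0,0,0,100],[-3.7,-3.3,188,0,0,0,100],[-3.7,-3.3,188,0,0,0,100]]]'; python3 -m inch '[[[0,0,0,0,0,0,0],[0,0,0,0,0,0,0],[0,0,0,0,0,0,0],[0,0,0,0,0,0,0],[0,0,0,0,0,0,0],[0,0,0,0,0,0,0],[0,0,0,0,0,0,0],[0,0,0,0,0,0,0],[0,0,0,0,0,0,0]]]'
```

```text
t: 17.5
ee_pos: [460.9, 65.7, 66.4]
orientation: [-0.379, 3.117, -0.0]
ft_force: [0.8, 1.3, -0.3]
width: 88.1
grasp_force: 0.0
t: 18.4
ee_pos: [460.0, 65.2, 65.6]
orientation: [0.378, -3.119, 0.0]
ft_force: [-0.4, 0.2, -0.3]
width: 19.0
grasp_force: 0.0
```

```bash
python3 -m inch '[[[0,0,0,0,0,0,0],[0,0,0,0,0,0,0],[0,0,0,0,0,0,0],[0,0,0,0,0,0,0]]]'
```

```text
t: 18.8
ee_pos: [459.9, 65.7, 65.7]
orientation: [0.378, -3.119, -0.001]
ft_force: [-1.6, 6.4, -0.1]
width: 15.3
grasp_force: 30.0
```

Lug gripped (slight side force 6 N; ease by +0.5 in y). Slide −40.

```bash
python3 -m inch '[[[0,0.5,0,0,0,0,0],[-4,0.5,0,0,0,0,0],[-9,0.5,0,0,0,0,0],[-14,0.5,0,0,0,0,0],[-19,0.5,0,0,0,0,0],[-24,0.5,0,0,0,0,0],[-29,0.5,0,0,0,0,0],[-34,0.5,0,0,0,0,0],[-38,0.5,0,0,0,0,0],[-40,0.5,0,0,0,0,0],[-40,0.5,0,0,0,0,0],[-40,0.5,0,0,0,0,0]]]'; python3 -m inch '[[[0,0,0,0,0,0,100],[0,0,0,0,0,0,100],[0,0,0,0,0,0,100],[0,0,0,0,0,0,100],[0,0,0,0,0,0,100],[0,0,0,0,0,0,100],[0,0,0,0,0,0,100],[0,0,-20,0,0,0,100],[0,0,-60,0,0,0,100],[0,0,-100,0,0,0,100],[0,0,-130,0,0,0,100],[0,0,-130,0,0,0,100],[0,0,-130,0,0,0,100]]]'
python3 - <<'E'
from h import *
f,K,C=grab('wrist');np.savez('w8.npz',f=f,K=K,C=C);g=cv2.cvtColor(f,7)
t,M=tool();print(t)
u=int(round(proj(K,C,t+M@[0,0.2,150])[0]));loc=lambda v,z:(M.T@(onz(K,C,(u,v),z)-t))[0].round(1)
print(u,[(v,int(g[v,u-2:u+2].mean())) for v in range(140,290)])
for v in range(140,290,10): print(v,loc(v,62),loc(v,43),loc(v,40),loc(v,36))
for n in('scene','side'):
    f,K,C=grab(n);np.savez(n+'8.npz',f=f,K=K,C=C)
E
```

```text
t: 20.0
ee_pos: [498.4, 75.4, 65.7]
orientation: [0.378, -3.118, -0.0]
ft_force: [-3.6, 4.1, 3.4]
width: 15.7
grasp_force: 30.0
t: 21.3
ee_pos: [499.0, 75.3, 196.1]
orientation: [-0.378, 3.117, -0.0]
ft_force: [0.0, 0.3, -0.1]
width: 87.9
grasp_force: 0.0
[498.2714306   75.21699731 195.08709387]
255 [(140, 217), (141, 217), (142, 217), (143, 217), (144, 217), (145, 217), (146, 217), (147, 217), (148, 217), (149, 217), (150, 217), (151, 217), (152, 217), (153, 217), (154, 217), (155, 217), (156, 217), (157, 217), (158, 217), (159, 217), (160, 217), (161, 217), (162, 217), (163, 217), (164, 217), (165, 217), (166, 217), (167, 217), (168, 217), (169, 218), (170, 217), (171, 217), (172, 218), (173, 219), (174, 209), (175, 144), (176, 81), (177, 67), (178, 72), (179, 93), (180, 86), (181, 88), (182, 81), (183, 81), (184, 89), (185, 90), (186, 90), (187, 90), (188, 91), (189, 91), (190, 91), (191, 89), (192, 99), (193, 150), (194, 204), (195, 218), (196, 218), (197, 217), (198, 217), (199, 218), (200, 234), (201, 247), (202, 248), (203, 247), (204, 247), (205, 247), (206, 247), (207, 247),
[... 669 characters left out ...]
8), (264, 219), (265, 219), (266, 218), (267, 218), (268, 219), (269, 219), (270, 219), (271, 202), (272, 130), (273, 70), (274, 57), (275, 59), (276, 60), (277, 59), (278, 59), (279, 60), (280, 60), (281, 60), (282, 60), (283, 61), (284, 61), (285, 60), (286, 61), (287, 62), (288, 65), (289, 71)]
140 44.4 42.4 42.0 41.6
150 35.0 32.4 31.9 31.4
160 25.5 22.2 21.7 21.0
170 15.8 11.8 11.2 10.3
180 5.9 1.2 0.5 -0.5
190 -4.2 -9.6 -10.4 -11.5
200 -14.5 -20.6 -21.5 -22.8
210 -25.0 -31.8 -32.8 -34.3
220 -35.7 -43.2 -44.4 -46.0
230 -46.6 -54.8 -56.2 -57.9
240 -57.7 -66.7 -68.2 -70.1
250 -69.1 -78.9 -80.4 -82.5
260 -80.7 -91.3 -93.0 -95.2
270 -92.5 -103.9 -105.7 -108.1
280 -104.6 -116.8 -118.8 -121.4
```

The measured joint value is about 44.6 mm against a target of 44.3, and the tool is clear of everything. Handing in.

```bash
python3 -c "
from workcell import ctrl;print(ctrl.close_job())"
```

```text
the job is handed in; nothing more can be done
None
```

The job is handed in: the depth rod stands released in the bore, which measured about 49.3 mm deep, and the stop collar is set at about 44.5 mm from the probe's tip (target 44.3 mm); the hand-in call reported no verdict.

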